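Short spin on the bench centrifuge

TASK

Give the samples in the bench centrifuge a short spin: with your closed fingertips push its open lid down until it is fully shut, then press the left half of the long rocker switch down to switch the machine on, and then press the large round button all the way in and keep it pressed, since the rotor turns only while it is held; the program finishes while holding it. Do not press the small square key between the rocker and the round button. Nothing is to be picked up, and everything standing around stays where it is.

Things in the scene. Friction and masses are not known exactly. Their poses are not given: they have to be found in the camera images.
- centrifuge: White bench centrifuge, fixed, 190 (x) x 200 (y) mm. Origin: centre of its underside. x: from its front (robot side) to the lid hinge at the back; y: its left; z up. Control deck at x -95..-31 mm, 75 mm high; on it at x -63: rocker (centre y +55), small key (y 0), round button (y -56). Behind it the rotor housing, 105 mm high, with an open round bowl under the lid. Turned up to 13 degrees.
- lid (a joint): Grey lid of the centrifuge, a plate 122 (front to back) x 176 x 10 mm, hinged along its rear edge; rad: 0 = fully shut (its top then 116 to 119 mm above the work surface), growing as its front edge rises; starts half open, about 0.5 to 0.85. The hinge is stiff: the lid stays where it is left; about 3 N pressed down on its middle closes it.
- lid_hinge (a point): Point on the lid's hinge axis, in the middle of its width: 90 mm behind the centrifuge's origin (its +x), 108 mm above the work surface. The axis runs along the centrifuge's y; the lid reaches 120 mm forward from here.
- lid_top (a point): Point on the lid's upper (outer) face, 60 mm from the hinge axis and in the middle of its width; moves with the lid. Pressing straight down on this face until the lid stops shuts it.
- rocker (a joint): Black rocker switch on the left of the deck, 44 mm long (left to right) x 24 mm wide, shaped as a shallow V and pivoted in its middle; rad: 0 = off (left half stands up, right half level), 0.35 = fully on (left half level, right half stands up). Stays where it is left; about 2.5 N on the left half tips it.
- rocker_on (a point): Centre of the top face of the rocker's left half, 16 mm left of the pivot. About 89 mm above the work surface when off, 83 mm when fully on (within a millimetre or so).
- spin (a joint): Large round black button, 32 mm across, on the right of the deck in a grey collar; m pressed: 0 = out, 0.006 = all the way in; springs back when let go; about 5 N pushes it fully in.
- spin_top (a point): Centre of the top of the round button: 97 mm above the work surface when out, 91 mm when fully in. Its collar, 48 mm across, reaches 87 mm above the work surface.
- key (a joint): Small square black key, 14 mm, in the middle of the deck, not to be pressed; m pressed: 0 = out, 0.003 = in; springs back.
- key_top (a point): Centre of the top of the small square key, 79 mm above the work surface.
- specimen_cup: Clear specimen cup, 50 mm across, 79 mm high, standing beside the centrifuge (left or right side); origin at the centre of its underside.
- dropper_bottle: Dropper bottle, 30 mm across, 91 mm high, standing on the other side of the centrifuge; origin at the centre of its underside.
- marker: Marker pen, 132 mm long, lying on the counter in front of the centrifuge, along its front; origin under its middle.
- tube_rack: Tube rack with three capped tubes, 34 x 142 x 64 mm (about 90 mm high with its tubes), left of the work; origin at the centre of its underside.
- tip_box: Pipette tip box with a clear lid, 88 x 122 x 70 mm, far left; origin at the centre of its underside.
- bench_timer: Small bench timer lying on its back, 58 x 62 x 20 mm, left of the centrifuge; origin at the centre of its underside.

How it is judged:
On the way, in this order (a step that is already met when the one before it is completed fails the run):
1. the lid is shut (value of joint lid below 0.04 rad), for 0.2 s.
2. the rocker is switched on, with the lid shut (value of joint rocker above 0.27 rad and value of joint lid below 0.05 rad), for 0.2 s.
3. the round button is pressed in, with the machine on (all of step 2 and value of joint spin above 0.0045 m), for 0.2 s.
At the end, for the whole second after the job is handed in: The lid is shut (within 0.05 rad), the rocker is on (above 0.27 of 0.35 rad), and the fingers hold the round button in by more than 4.5 of its 6 mm, pressing on it with more than 1 N, all through the last second (all of step 3 and contact force between the fingers and spin above 1 N); the arm keeps its last pose, push and grip.
It fails at once if the rocker was tipped while the lid was still open (value of joint rocker above 0.15 rad and value of joint lid above 0.08 rad).
It fails at once if the round button was pressed before the lid was shut and the rocker on (value of joint spin above 0.003 m and (value of joint lid above 0.08 rad or value of joint rocker below 0.2 rad)).
It fails at once if the small square key was pressed (value of joint key above 0.0015 m).
It fails at once if something standing around was lifted, carried or pushed by more than 25 mm (distance of any of specimen_cup, dropper_bottle, marker, tube_rack, tip_box, bench_timer from where it was at the start of the episode above 0.025 m).
It fails at once if something standing around was knocked over (angle between any of specimen_cup, dropper_bottle, tube_rack, tip_box, bench_timer's own z axis and vertical above 0.5 rad).
It also fails if it takes over 45 s, if anything falls off the work surface, if the arm or the gripper's body presses on something with over 40 N, if the wrist force passes 120 N, or if a joint passes its speed limit or range.

ROBOT

A 7-joint arm with a two-finger parallel gripper is mounted at the origin on a cart in front of the work surface, level with it; the furniture and walls round the work are solid. World frame = base frame: x ahead of the robot, y to its left, z up, the work surface at z = 0. Lengths are in m, angles in rad, forces in N, time in s.
With the tool pointing down it reaches from about 0.35 to 0.9 m from the base axis. Payload 8.1 kg.
Tool frame: the origin (TCP) lies on the mounting face of the last link; the fingertips stand 178 mm ahead of it and the grasp point (between the pads) lies 159 mm ahead of it; z points along the fingers, y is the direction in which the jaws open and shut (so a half turn about z gives the same grasp; the last joint's range is limited). The gripper opens to 92 mm and grips with 3 to 60 N. Pads are 19 mm wide; open, the fingers measure 130 mm over their backs; the gripper's body (75 mm by 190 mm) begins 47 mm behind the grasp point.
Start: joints at [1.061, 0.434, 0.025, 1.573, -0.012, 1.134, -0.075], TCP at [0.247, -0.574, 0.405] pointing down, gripper open.
Joint ranges: [-2.62, 2.62], [-0.44, 2.09], [-1.27, 1.32], [0.08, 2.57], [-1.32, 4.46], [0.12, 2], [-2.74, 2.74]. Speed limits (rad/s): [2.22, 2.22, 3.01, 3.01, 3.14, 3.14, 3.14].

INTERFACE

Orientations are given as a unit quaternion [w, x, y, z].
In Python, from bench import env gives the robot as it stands. The module is installed in compiled form; this text tells all that it offers.
- The arm moves only by the shell command python3 -m creep 'ROWS' [FORCE]. ROWS is JSON, a list of rows, each a list of 3 entries, a list of its own where there are three numbers: the shift along the world's x, y, z in mm, then the turn, a rotation vector about the world's x, y, z in degrees, then the closure, from -1 (fully open) to 1 (shut), so that 0 is half open. A call has 1 to 5 rows; each row is the pose to reach, as a shift and turn from the pose measured when the call began; what a row does not reach only later rows make up. A row lasts 1/8 s, in which the tool goes at most 62.5 mm and 10.7 degrees, less where a joint would pass 70% of its speed; a pose out of reach is approached as far as the arm can. A call with a gripper value outside its range is refused whole. The fingers move at their own pace and stop on an object; FORCE is the grip in N (left out, the last holds). Time passes only in rows, so rows that repeat a pose let the fingers close. It gives the time, the measured TCP pose, the force and the opening at its end, in the units of the state.
- env.state(): the state, without advancing time (a new reading comes with each control period).
- env.get_image(name): name is "side" or "top" or "wrist"; returns a dict with "frame" (400x640x3 uint8, red, green, blue), "fovy" (degrees; the focal length in pixels is half the picture's height over the tangent of half this angle, whatever the lens; pixels are square), "cx", "cy" (the principal point, pixels), "dist" ([k1, k2, p1, p2, k3] as OpenCV has them; the pictures are not rectified), "T" (4x4, takes a point from camera to world coordinates); the wrist camera has in their place "hand_eye" (4x4, takes a point from camera to tool coordinates, whose origin is the TCP and whose axes are the flange's). Camera axes: x right, y up, looking along -z (the intrinsics and any distortion apply to the point x, -y, -z); pixel columns grow to the right and rows downward; lengths in m; the calibration is good to about 2 mm. A picture is of the moment at which its call begins: read the wrist's pose just before it. There is no depth.
- env.close_job(): hands the job in, once; it reports no verdict.
The state is a dict: "t": time; "joints": joint angles; "joint_velocities": joint speeds; "effort": joint torques, N m; "position": TCP position; "eef_rot": TCP orientation; "ft_force": force on the tool from outside, world axes, zero at the start; "wrist_torque": the same for the moment, N m; "finger_gap": finger opening in m.
Only numpy, scipy, OpenCV 4.12 (cv2) and the standard library are available. Lean on these libraries where they do the work, as an engineer would, in place of code of your own. Each camera call takes 0.05 s, during which the arm holds its last target.

## Working session

There is one attempt and no reset: what is moved stays moved. The work goes in short steps, Python scripts to look and compute and a shell command to move; the robot and the scene stay as the last step left them, time stands still between calls to the robot, and variables do not carry over. Pictures are saved under pics/ and viewed, and the job is handed in when it is done.

```bash
mkdir -p pics; cat > h.py <<'E'
import numpy as np, cv2
from bench import env
def K(d):
    h=d["frame"].shape[0]; f=h/2/np.tan(np.radians(d["fovy"])/2)
    return np.array([[f,0,d["cx"]],[0,f,d["cy"]],[0,0,1]])
def proj(d,P,T=None):
    T=np.array(d["T"]) if T is None else T
    P=np.atleast_2d(P); c=(np.linalg.inv(T)@np.c_[P,np.ones(len(P))].T).T[:,:3]
    c=c*[1,-1,-1]
    return cv2.projectPoints(c.reshape(-1,1,3),np.zeros(3),np.zeros(3),K(d),np.array(d["dist"],float))[0].reshape(-1,2)
def ray(d,uv,z,T=None):
    T=np.array(d["T"]) if T is None else T
    n=cv2.undistortPoints(np.array(uv,float).reshape(-1,1,2),K(d),np.array(d["dist"],float)).reshape(-1,2)
    r=(T[:3,:3]@np.c_[n[:,0],-n[:,1],-np.ones(len(n))].T).T
    o=T[:3,3]
    return o+r*((z-o[2])/r[:,2])[:,None]
E
python3 - <<'E'
from h import *
for n in ("side","top","wrist"):
    d=env.get_image(n); cv2.imwrite(f"pics/{n}0.png",d["frame"][:,:,::-1])
    print(n,d["fovy"],d["cx"],d["cy"],d["dist"],np.round(d.get("T",d.get("hand_eye")),3).tolist())
s=env.state(); print(s)
E
```

```text
side 43.735131319388884 304.9410156567503 201.47246019145004 [-0.13071298  0.          0.          0.          0.        ] [[0.965, 0.127, -0.229, 0.163], [-0.261, 0.506, -0.822, -1.226], [0.012, 0.853, 0.522, 0.873], [0.0, 0.0, 0.0, 1.0]]
top 42.97225622556942 319.848170982178 200.56265946413728 [-0.04184598  0.          0.          0.          0.        ] [[0.061, 0.977, -0.206, 0.192], [-0.998, 0.06, -0.012, -0.01], [0.001, 0.206, 0.978, 1.636], [0.0, 0.0, 0.0, 1.0]]
wrist 59.590294590937596 322.67568434509775 197.82847184478464 [-0.03572746  0.          0.          0.          0.        ] [[-0.0, 0.962, 0.272, 0.072], [1.0, 0.001, -0.001, -0.001], [-0.001, 0.272, -0.962, 0.021], [0.0, 0.0, 0.0, 1.0]]
{'t': 0.15, 'joints': array([ 1.06139543,  0.43501633,  0.02498369,  1.57387531, -0.0116009 ,
        1.13401523, -0.07512411]), 'joint_velocities': array([-0.00160364, -0.00132204, -0.00114302, -0.00273798, -0.00139358,
        0.00107427, -0.0011955 ]), 'effort': array([ 2.39113389e-03, -6.68257856e+01,  9.86053236e-01, -3.14694500e+01,
       -6.05651247e-02,  3.92857357e-02,  1.00773491e-04]), 'position': array([ 0.24719438, -0.573842  ,  0.40415914]), 'eef_rot': array([-5.58973185e-04,  9.79395449e-01,  2.01951014e-01, -1.71176770e-04]), 'ft_force': array([-0.71287366, -0.40607076,  0.04288238]), 'wrist_torque': array([-0.03338908, -0.03777374,  0.0514424 ]), 'finger_gap': 0.09210119668211666}
```

View pics/side0.png

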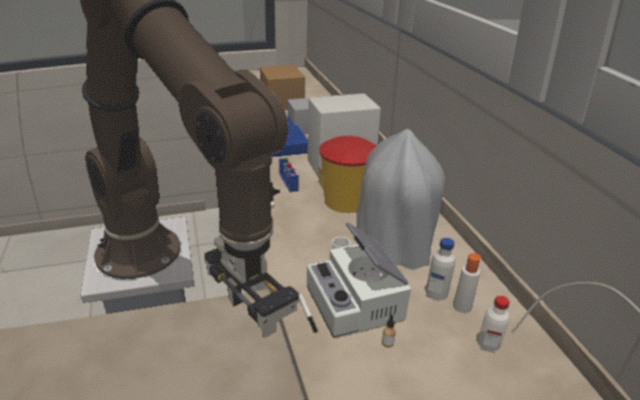

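View pics/top0.png

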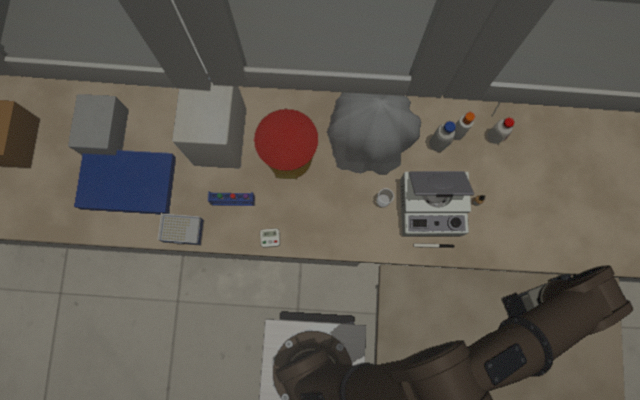

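The centrifuge is at about (437,205) in the top view and (355,285) in the side view. I'll enlarge both.

```bash
python3 - <<'E'
import cv2
a=cv2.imread("pics/top0.png")[160:260,370:500]; cv2.imwrite("pics/topc.png",cv2.resize(a,None,fx=6,fy=6,interpolation=cv2.INTER_CUBIC)[:600])
a=cv2.imread("pics/side0.png")[215:355,290:430]; cv2.imwrite("pics/sidec.png",cv2.resize(a,None,fx=4,fy=4,interpolation=cv2.INTER_CUBIC))
E
```

```text
(no output)
```

View pics/topc.png

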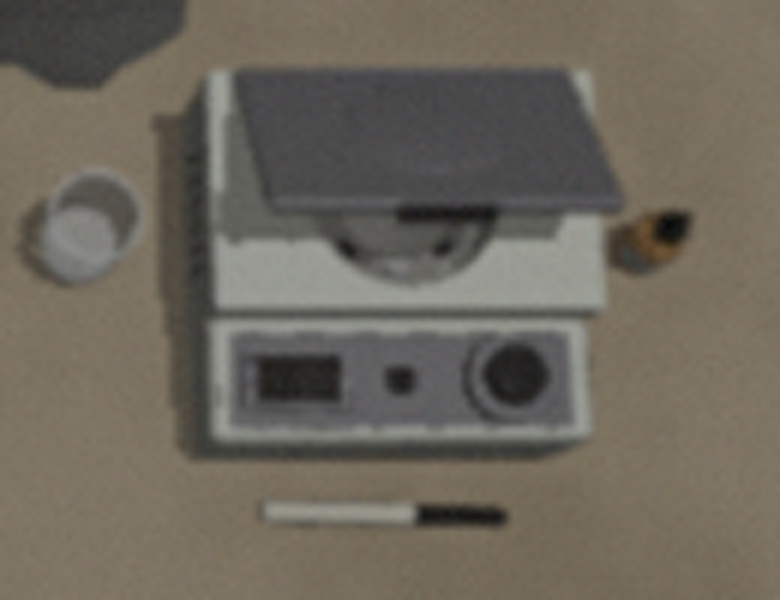

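View pics/sidec.png

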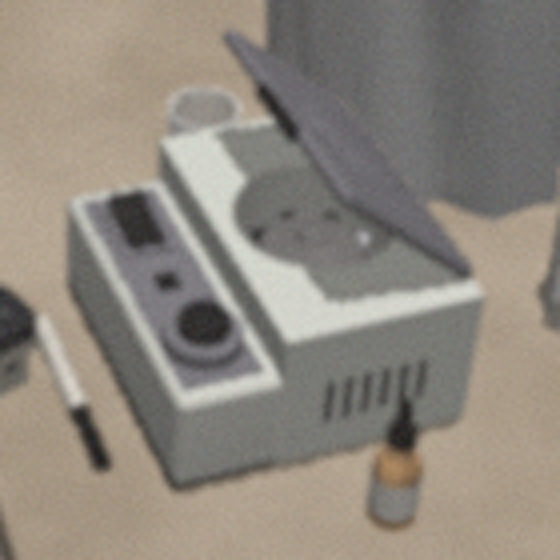

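```bash
cat > fit.py <<'E'
from h import *
from scipy.optimize import least_squares
def lidp(r,y,th,h=0.0095):
    # r forward from hinge, h above
    return [0.09-r*np.cos(th)+h*np.sin(th), y, 0.108+r*np.sin(th)+h*np.cos(th)]
def W(p,L):
    c,s=np.cos(p[2]),np.sin(p[2]); L=np.atleast_2d(L)
    return np.c_[p[0]+c*L[:,0]-s*L[:,1],p[1]+s*L[:,0]+c*L[:,1],L[:,2]]
E
cat > fit0.py <<'E'
from fit import *
top=env.get_image("top"); side=env.get_image("side")
A=lambda th:[[-.063,-.056,.097],[-.063,.055,.083],[-.063,0,.079],[-.095,.1,.075],[-.095,-.1,.075],[-.031,.1,.105],[-.031,-.1,.105],[.095,-.1,.105],lidp(.12,.088,th),lidp(.12,-.088,th)]
t=np.array([[516,375],[299,378],[401,380],[212,440],[588,436],[214,308],[606,308],[590,70],[275,205],[625,205]],float)
s=np.array([[203,321],[136,220],[167,281],[70,200],[180,408],[165,140],[285,345],[482,287],[228,35],[350,205]],float)
t=[370,160]+(t+.5)/6-.5; s=[290,215]+(s+.5)/4-.5
ms=np.ones(10);ms[9]=0
def f(p):
    P=W(p,A(p[3])); return np.r_[((proj(top,P)-t)).ravel(),((proj(side,P)-s)*ms[:,None]).ravel()]
r=least_squares(f,[.5,-.27,0,.7],loss="soft_l1")
print(r.x,np.degrees(r.x[2])); print(np.round(f(r.x).reshape(-1,2),1).tolist())
p=r.x; np.save("p.npy",p)
print("btn,rocker_on,key,lidtop",np.round(W(p,[[-.063,-.056,.097],[-.063,.071,.089],[-.063,0,.079],lidp(.06,0,p[3]),lidp(.12,0,p[3]),lidp(.1,0,0)]),4).tolist())
E
python3 fit0.py
```

```text
[ 0.5357141  -0.35623565  0.05917928  0.68112334] 3.390722714723807
[[0.9, -0.7], [0.3, -0.4], [0.7, -0.6], [0.3, -0.2], [1.7, 0.5], [0.9, -0.3], [0.3, -0.2], [0.5, -0.1], [-0.7, 0.0], [0.9, 0.2], [0.1, -1.6], [-0.0, -0.7], [0.1, -0.9], [-1.5, -1.5], [-0.6, -0.5], [-1.4, -0.5], [0.3, -0.8], [0.6, 2.0], [-1.3, -1.9], [-0.0, -0.0]]
btn,rocker_on,key,lidtop [[0.4761, -0.4159, 0.097], [0.4686, -0.2891, 0.089], [0.4728, -0.36, 0.079], [0.585, -0.3533, 0.1532], [0.5385, -0.3561, 0.1909], [0.5257, -0.3568, 0.1175]]
```

```bash
python3 - <<'E'
from h import *
d=env.get_image("top")
print(np.round(ray(d,[[375,172],[443,152],[462,136]],0),3).tolist(), np.round(ray(d,[[375,110],[418,125]],.33),3).tolist(),np.round(ray(d,[[449,127]],.13),3).tolist())
p=np.load("p.npy")
from fit import *
print(W(p,[[.03,0,.2]]))
E
python3 -m creep '[[[20,20,30],[0,0,10],1],[[40,40,40],[0,0,20],1],[[60,60,50],[0,0,30],1],[[80,70,50],[0,0,40],1],[[100,80,50],[0,0,50],1]]' 10
```

```text
[[0.645, -0.168, 0.0], [0.729, -0.395, 0.0], [0.79, -0.459, 0.0]] [[0.729, -0.13, 0.33], [0.693, -0.248, 0.33]] [[0.769, -0.382, 0.13]]
[[ 0.56566158 -0.3544613   0.2       ]]
t: 0.92
position: [0.3478, -0.4935, 0.4547]
eef_rot: [0.0, 0.801, 0.599, -0.0]
ft_force: [0.0, -0.4, -0.9]
finger_gap: 0.0466
```

```bash
python3 -m creep '[[[40,30,0],[0,0,10],1],[[80,60,0],[0,0,20],1],[[100,80,0],[0,0,20],1],[[100,80,0],[0,0,20],1],[[100,80,0],[0,0,20],1]]'
python3 - <<'E'
from h import *
for n in ("wrist","side"):
    s=env.state(); d=env.get_image(n); cv2.imwrite(f"pics/{n}1.png",d["frame"][:,:,::-1])
print(s["position"],s["eef_rot"],s["finger_gap"],s["joints"])
E
```

```text
t: 1.55
position: [0.4471, -0.4142, 0.4546]
eef_rot: [-0.0, 0.685, 0.729, -0.001]
ft_force: [-0.4, -1.0, 0.5]
finger_gap: 0.0009
[ 0.44681718 -0.41454245  0.45461735] [-5.64972861e-05  6.85016526e-01  7.28527189e-01 -7.00039930e-04] 0.00041557616508948496 [ 0.86804685  0.39692337 -0.29919198  1.5191848   0.12204244  1.24404592
  0.61305444]
```

View pics/wrist1.png

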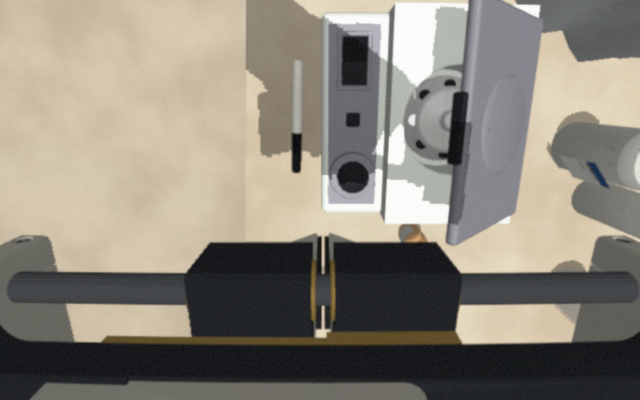

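View pics/side1.png

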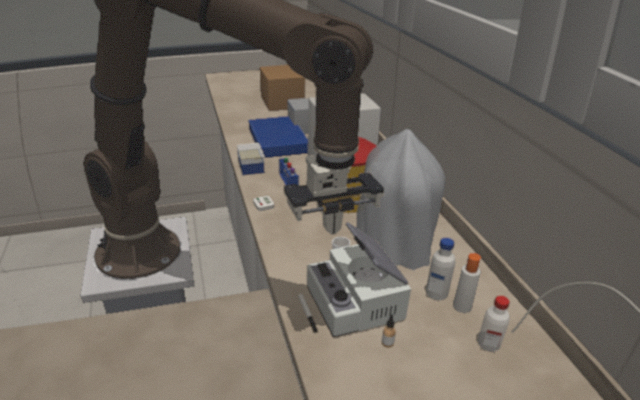

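The wrist view shows the button at (353,177), the key at (352,120) and the rocker at (355,60). I'll use these to refine the fit.

```bash
python3 - <<'E'
from fit import *
from scipy.spatial.transform import Rotation as R
s=env.state(); d=env.get_image("wrist")
q=s["eef_rot"]; T=np.eye(4); T[:3,:3]=R.from_quat([q[1],q[2],q[3],q[0]]).as_matrix(); T[:3,3]=s["position"]
T=T@np.array(d["hand_eye"])
for uv,z in (((353,177),.097),((352.5,119.5),.079),((355,60),.083)): print(ray(d,[uv],z,T).round(4))
p=np.load("p.npy"); th=p[3]
L=[[-.063,-.056,.097],[-.063,0,.079],[-.063,.055,.083],[-.095,.1,.075],[-.095,-.1,.075],lidp(.12,-.088,th)]
obs=np.array([[353,177],[352.5,119.5],[355,60],[323,15],[323,211],[453,243]],float)
print(proj(d,W(p,L),T).round(1).tolist())
f=lambda x: (proj(d,W(x,L[:5]),T)-obs[:5]).ravel()
r=least_squares(f,p[:3],loss="soft_l1"); print(r.x,f(r.x).round(1)); x=r.x
m=(r.x+p[:3])/2; np.save("m.npy",np.r_[m,th])
print(W(m,[[-.063,-.056,.097],[-.063,.071,.089],[.03,0,.118]]))
E
```

```text
[[ 0.4749 -0.4138  0.097 ]]
[[ 0.4713 -0.3595  0.079 ]]
[[ 0.4688 -0.3041  0.083 ]]
[[354.0, 179.1], [353.9, 120.1], [355.7, 61.1], [321.9, 11.1], [321.7, 214.2], [450.1, 248.1]]
[ 0.53528205 -0.35541103  0.05736628] [ 0.6  1.1  1.1 -0.4  0.4 -0.  -1.3 -5.1 -1.8  2.3]
[[ 0.47586644 -0.41539739  0.097     ]
 [ 0.46846998 -0.28861296  0.089     ]
 [ 0.56544715 -0.35407614  0.118     ]]
```

```bash
python3 -m creep '[[[40,20,0],[0,0,0],1],[[80,40,0],[0,0,0],1],[[119,60,0],[0,0,0],1],[[119,60,-35],[0,0,0],1],[[119,60,-70],[0,0,0],1]]'
python3 -m creep '[[[0,0,-10],[0,0,0],1],[[0,0,-20],[0,0,0],1],[[0,0,-30],[0,0,0],1],[[0,0,-40],[0,0,0],1],[[0,0,-45],[0,0,0],1]]'
```

```text
t: 2.33
position: [0.5657, -0.3551, 0.384]
eef_rot: [0.001, 0.685, 0.728, -0.001]
ft_force: [-0.0, -0.3, -0.5]
finger_gap: 0.0004
t: 2.95
position: [0.5658, -0.3552, 0.3389]
eef_rot: [0.001, 0.685, 0.728, -0.001]
ft_force: [-0.2, -0.3, 2.8]
finger_gap: 0.0003
```

```bash
python3 -m creep '[[[0,0,-10],[0,0,0],1],[[0,0,-18],[0,0,0],1],[[0,0,-26],[0,0,0],1],[[0,0,-33],[0,0,0],1],[[0,0,-38],[0,0,0],1]]'
python3 -m creep '[[[0,0,-2],[0,0,0],1],[[0,0,-4],[0,0,0],1],[[0,0,-6],[0,0,0],1]]'
```

```text
t: 3.58
position: [0.5655, -0.3553, 0.3003]
eef_rot: [0.0, 0.685, 0.728, -0.001]
ft_force: [-2.4, -0.8, 1.9]
finger_gap: 0.0005
t: 3.95
position: [0.5654, -0.3552, 0.2969]
eef_rot: [0.001, 0.686, 0.728, -0.001]
ft_force: [-13.7, 5.6, 34.3]
finger_gap: 0.0
```

```bash
python3 -m creep '[[[0,0,0],[0,0,0],1],[[0,0,0],[0,0,0],1],[[0,0,20],[0,0,0],1],[[0,0,50],[0,0,0],1],[[0,0,50],[0,0,0],1]]'
python3 - <<'E'
from h import *
for n in ("side","top"):
    d=env.get_image(n); f=d["frame"][:,:,::-1]
    f=f[205:355,280:430] if n=="side" else f[160:260,370:500]
    cv2.imwrite(f"pics/{n}2.png",cv2.resize(f,None,fx=4,fy=4,interpolation=cv2.INTER_CUBIC))
E
```

```text
t: 4.58
position: [0.5662, -0.3553, 0.3489]
eef_rot: [0.003, 0.686, 0.728, -0.0]
ft_force: [0.4, 0.0, -1.2]
finger_gap: 0.0004
```

View pics/side2.png

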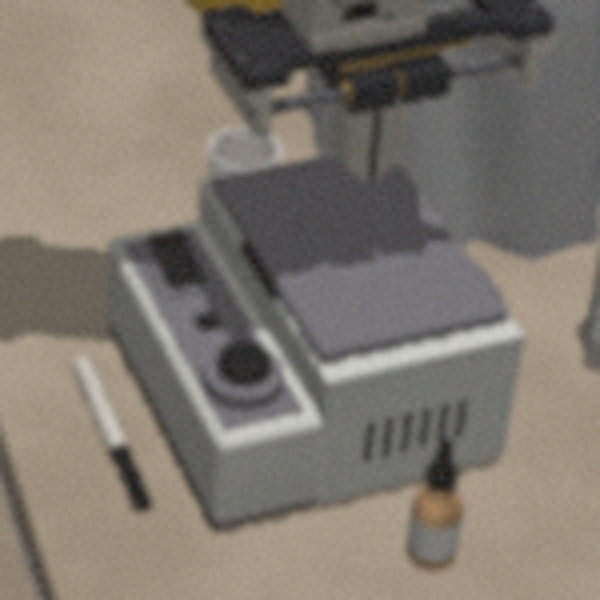

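The lid sits flat on the housing, so it's shut. Next is the rocker's left half.

```bash
python3 -m creep '[[[-40,27,0],[0,0,0],1],[[-80,54,0],[0,0,0],1],[[-98,67,0],[0,0,0],1],[[-98,67,-30],[0,0,0],1],[[-98,67,-65],[0,0,0],1]]'
python3 - <<'E'
from h import *
s=env.state(); print(s["position"],s["ft_force"])
for n in ("wrist","side"):
    d=env.get_image(n); f=d["frame"][:,:,::-1]
    if n=="side": f=cv2.resize(f[205:355,280:430],None,fx=4,fy=4,interpolation=cv2.INTER_CUBIC)
    cv2.imwrite(f"pics/{n}3.png",f)
E
```

```text
t: 5.3
position: [0.4669, -0.288, 0.2803]
eef_rot: [0.001, 0.686, 0.728, -0.001]
ft_force: [0.1, 0.2, -0.3]
finger_gap: 0.0004
[ 0.46691597 -0.28795938  0.28031653] [ 0.08867061  0.2438482  -0.33554125]
```

View pics/wrist3.png

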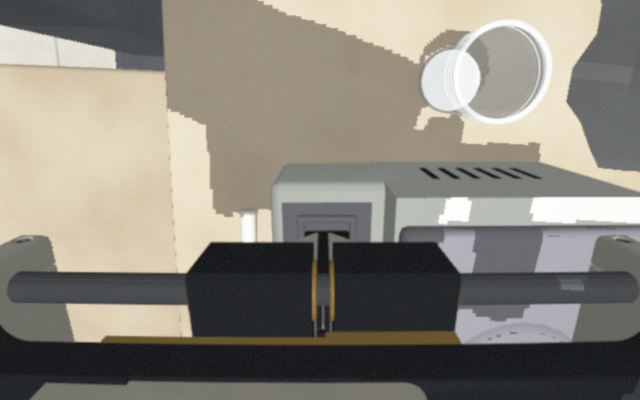

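View pics/side3.png

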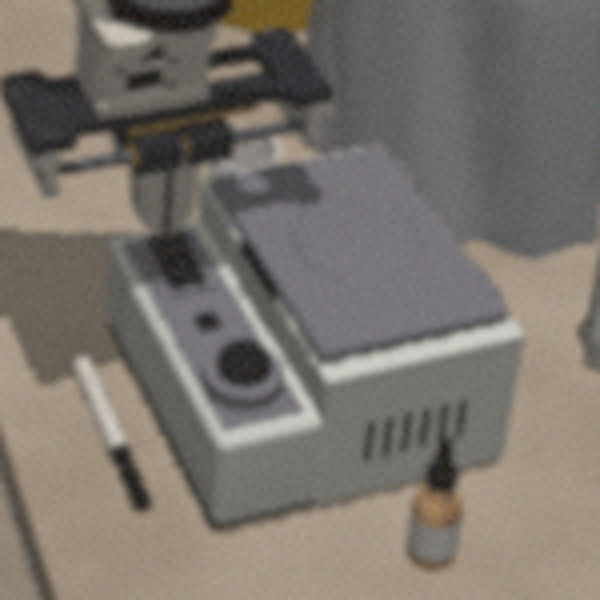

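```bash
python3 -m creep '[[[1,0,-8],[0,0,0],1],[[1,0,-12],[0,0,0],1],[[1,0,-15],[0,0,0],1],[[1,0,-18],[0,0,0],1],[[1,0,-19],[0,0,0],1]]'
```

```text
t: 6.02
position: [0.4669, -0.2872, 0.2608]
eef_rot: [-0.002, 0.685, 0.728, -0.002]
ft_force: [-8.5, 5.9, 32.2]
finger_gap: 0.0007
```

```bash
python3 -m creep '[[[0,0,0],[0,0,0],1],[[0,0,0],[0,0,0],1],[[0,0,20],[0,0,0],1],[[0,0,60],[0,0,0],1],[[0,-50,60],[0,0,0],1]]'
python3 -m creep '[[[0,-40,0],[0,0,0],1],[[5,-80,0],[0,0,0],1],[[5,-80,0],[0,0,0],1]]'
python3 - <<'E'
from h import *
s=env.state(); print(s["position"],s["ft_force"])
for n in ("wrist","side"):
    d=env.get_image(n); f=d["frame"][:,:,::-1]
    if n=="side": f=cv2.resize(f[205:355,280:430],None,fx=4,fy=4,interpolation=cv2.INTER_CUBIC)
    cv2.imwrite(f"pics/{n}4.png",f)
E
```

```text
t: 6.65
position: [0.4692, -0.3347, 0.324]
eef_rot: [0.0, 0.683, 0.73, -0.0]
ft_force: [1.4, -1.0, -0.1]
finger_gap: 0.0006
t: 7.02
position: [0.4731, -0.4184, 0.3233]
eef_rot: [0.0, 0.685, 0.729, -0.001]
ft_force: [-0.1, 0.5, 0.4]
finger_gap: 0.0006
[ 0.4731152  -0.418419    0.32327546] [-0.13903214  0.52712253  0.3505545 ]
```

View pics/wrist4.png

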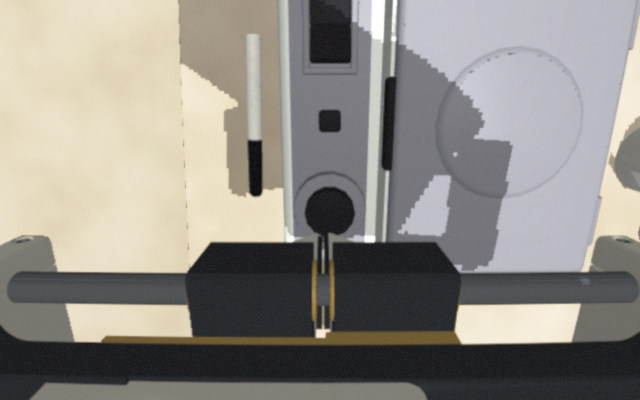

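View pics/side4.png

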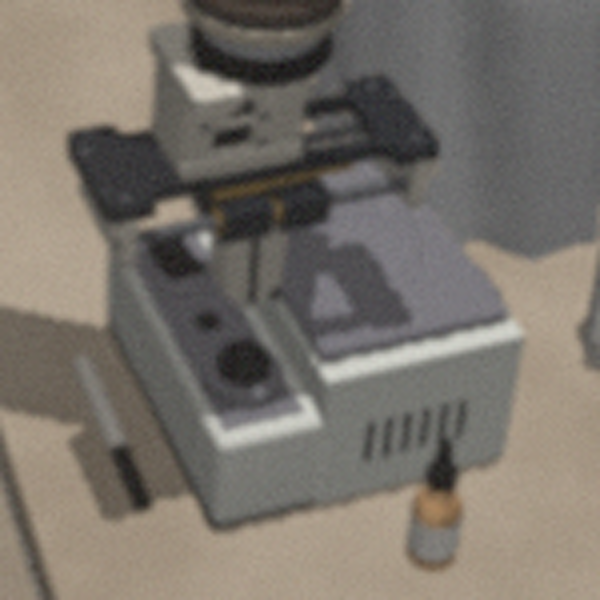

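```bash
python3 - <<'E'
from fit import *
from scipy.spatial.transform import Rotation as R
s=env.state(); d=env.get_image("wrist")
q=s["eef_rot"]; T=np.eye(4); T[:3,:3]=R.from_quat([q[1],q[2],q[3],q[0]]).as_matrix(); T[:3,3]=s["position"]
T=T@np.array(d["hand_eye"]); m=np.load("m.npy")
print(proj(d,W(m,[[-.063,-.056,.097],[-.063,0,.079],[-.063,.033,.083],[-.063,.033,.091],[-.063,.055,.08]]),T).round(1).tolist())
print(ray(d,[[330,212]],.097,T),ray(d,[[330,120.5]],.079,T))
f=d["frame"][:80,290:370]; cv2.imwrite("pics/rk.png",cv2.convertScaleAbs(cv2.resize(f[:,:,::-1],None,fx=6,fy=6),alpha=2.5))
E
```

```text
[[328.0, 222.4], [328.7, 129.0], [329.4, 73.5], [329.7, 72.5], [329.8, 34.7]]
[[ 0.4766071 -0.4084786  0.097    ]] [[ 0.47306417 -0.35420872  0.079     ]]
```

View pics/rk.png

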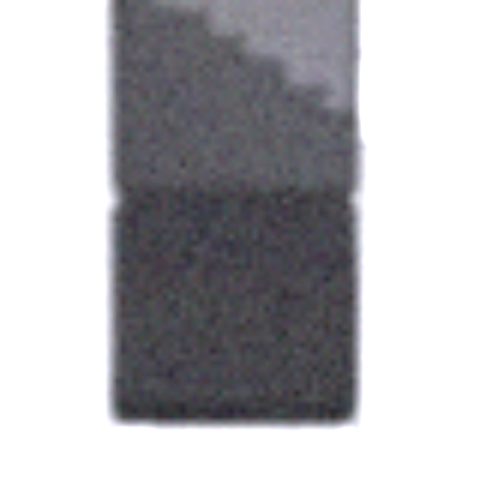

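```bash
python3 -m creep '[[[0,0,0],[0,0,0],1],[[0,0,0],[0,0,0],1],[[0,0,0],[0,0,0],1]]'; cat > w.py <<'E'
from fit import *
from scipy.spatial.transform import Rotation as R
s=env.state(); d=env.get_image("wrist")
q=s["eef_rot"]; T=np.eye(4); T[:3,:3]=R.from_quat([q[1],q[2],q[3],q[0]]).as_matrix(); T[:3,3]=s["position"]
T=T@np.array(d["hand_eye"]); m=np.load("m.npy")
print(s["position"],s["joint_velocities"].round(3))
print(proj(d,W(m,[[-.063,-.056,.097],[-.063,0,.079],[-.063,.033,.083],[-.063,.033,.091],[-.063,.055,.08]]),T).round(1).tolist())
cv2.imwrite("pics/w5.png",cv2.resize(d["frame"][0:245,250:410,::-1],None,fx=2.4,fy=2.4))
E
python3 w.py
```

```text
t: 7.55
position: [0.4744, -0.4135, 0.3237]
eef_rot: [-0.0, 0.683, 0.731, -0.0]
ft_force: [0.3, -0.5, 0.4]
finger_gap: 0.0006
[ 0.47440038 -0.41352898  0.32370577] [ 0.002  0.001  0.005 -0.005  0.001  0.001 -0.   ]
[[327.2, 224.1], [328.0, 130.9], [328.8, 75.7], [329.0, 74.8], [329.2, 37.0]]
```

View pics/w5.png

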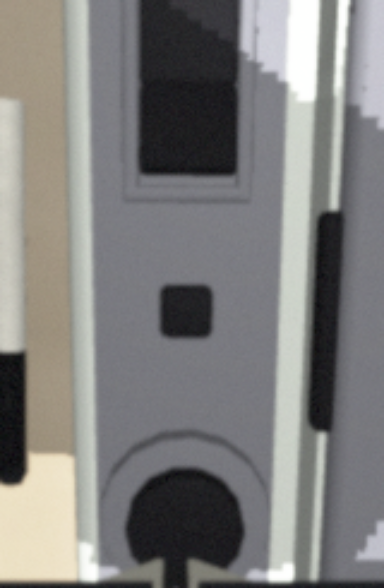

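```bash
python3 -m creep '[[[2,-1,-25],[0,0,0],1],[[2,-1,-45],[0,0,0],1],[[2,-1,-50],[0,0,0],1],[[2,-1,-53],[0,0,0],1],[[2,-1,-55],[0,0,0],1]]'
python3 -m creep '[[[0,0,0],[0,0,0],1],[[0,0,0],[0,0,0],1]]'
```

```text
t: 8.22
position: [0.4764, -0.4147, 0.2694]
eef_rot: [-0.0, 0.683, 0.731, -0.0]
ft_force: [-3.1, 1.3, 4.5]
finger_gap: 0.0004
t: 8.48
position: [0.4765, -0.4147, 0.2701]
eef_rot: [0.0, 0.683, 0.731, -0.0]
ft_force: [-1.9, 0.8, 5.0]
finger_gap: 0.0007
```

```bash
python3 -m creep '[[[0,0,-2],[0,0,0],1],[[0,0,-3],[0,0,0],1],[[0,0,-3],[0,0,0],1],[[0,0,-3],[0,0,0],1],[[0,0,-3],[0,0,0],1]]'
python3 - <<'E'
from h import *
for n in ("wrist","side","top"):
    d=env.get_image(n); f=d["frame"][:,:,::-1]
    if n=="side": f=cv2.resize(f[205:355,280:430],None,fx=4,fy=4,interpolation=cv2.INTER_CUBIC)
    cv2.imwrite(f"pics/{n}6.png",f)
s=env.state(); print(s["t"],s["position"],s["ft_force"])
E
```

```text
t: 9.1
position: [0.4766, -0.4147, 0.2691]
eef_rot: [0.001, 0.683, 0.731, -0.0]
ft_force: [-7.3, 5.6, 20.3]
finger_gap: 0.0008
9.25 [ 0.47658834 -0.414645    0.26907488] [-7.81477757  5.51108988 20.56801987]
```

View pics/side6.png

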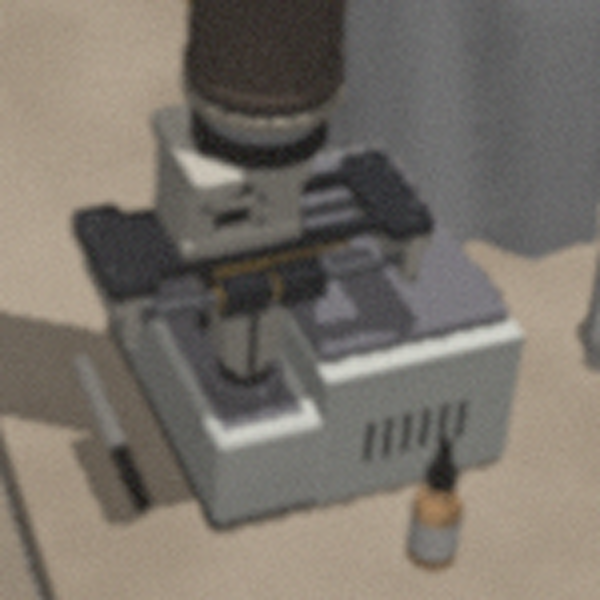

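View pics/wrist6.png

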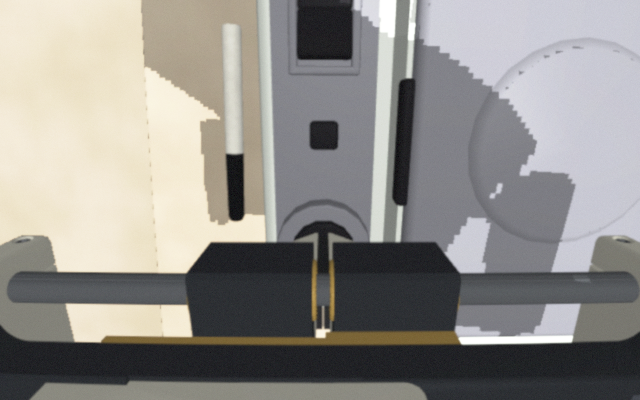

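```bash
python3 -c "
from bench import env
print(env.close_job()); s=env.state(); print(s['t'],s['position'],s['ft_force'])"
```

```text
the job is handed in; nothing more can be done
None
the job is handed in; nothing more can be done
```

I shut the lid, tipped the rocker's left half down, then pressed the round button to its stop. I handed the job in at about 9.3 s with the arm still holding it. The hand-in gives no verdict.

| Step | Fingertip height at the stop | Expected height | Upward force at the stop |
|---|---|---|---|
| Lid | 118.9 mm | 116–119 mm when shut | 34 N |
| Rocker, left half | 82.8 mm | 83 mm when fully on | 32 N |
| Round button | 91.1 mm | 91 mm when fully in | 20 N, steady |

- **Pictures:** The lid was flat on the housing in the side view. The fingers never came down on the small key, and the marker and dropper bottle looked unmoved. I did not compare the cup, rack, tip box and timer before and after, but the fingers only came down over the centrifuge.
- **Rocker:** The pictures could not confirm its tilt, so that step rests on the contact height and the firm stop.
- **One disagreement:** One wrist picture put the button and key about 6–7 mm off in y because the arm was still settling. Once it had settled, the check agreed to about 1–2 mm.

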